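# Make up two fit-up kits in the blue and yellow trays

## Robot

A 6-joint arm with a two-finger parallel gripper is mounted at the origin on a cart in front of the work surface, level with it; the furniture and walls round the work are solid. World frame = base frame: x ahead of the robot, y to its left, z up, the work surface at z = 0. Lengths are in m, angles in degrees, forces in N, time in s.
With the tool pointing down it reaches from about 0.325 to 0.85 m from the base axis. Payload 15.5 kg.
Tool frame: the origin (TCP) lies at the very end of the fingers, on their centre line; the grasp point (between the pads) lies arm.grip_depth behind it (arm.grip_depth is the distance from the TCP to the grasp point, in m); z points along the fingers, y is the direction in which the jaws open and shut (so a half turn about z gives the same grasp; the last joint's range is limited). The gripper opens to 91 mm and grips with 3 to 60 N. Pads are 32 mm wide; open, the fingers measure 118 mm over their backs; the gripper's body (76 mm by 178 mm) begins 60 mm behind the grasp point.
Start: joints at [-75.43, 28.281, 77.091, -0, 74.628, -5.472], TCP at [0.214, -0.587, 0.19] pointing down, gripper open.
Joint ranges: [-166.48, 166.48], [-47.26, 123.95], [12.59, 153.08], [-70.14, 250.14], [6.76, 159.57], [-176.63, 176.63]. Speed limits (degrees/s): [108.29, 108.29, 147.25, 172.46, 172.46, 172.46].

## Interface

Orientations are given as a 3x3 rotation matrix whose columns are the frame's x, y, z axes.
In Python, from rig import arm gives the robot as it stands. Calls block until the motion is done:
- arm.move_to(position, orientation): joint-space move of the TCP to a pose.
- arm.move_l(position, orientation=None, feed=0.15): straight line of the TCP; orientation=None keeps the orientation; feed is the mean speed in m/s.
- arm.move_joints(angles): joint-space move.
- arm.grip(opening): finger opening in m; the grip force is fixed at half the most; returns when the fingers have stopped.
- arm.sleep(seconds).
- arm.solve_ik(position, orientation): joint angles nearest the present ones, or None.
- arm.snapshot(name): name is "side" or "top" or "wrist"; returns the picture (420x560x3 uint8, red, green, blue); there is no depth.
- arm.get_calibration(name): a dict with "intrinsics" (3x3 intrinsics, pixels), "cam_to_world" (4x4, takes a point from camera to world coordinates). Camera axes: x right, y down, z forward; pixel columns grow to the right and rows downward; lengths in m; the calibration is good to about 2 mm. The wrist camera is an equidistant fisheye: a pixel r from the principal point sees the ray r / f radians off the axis. A picture is of the moment at which its call begins: read the wrist's pose just before it. get_calibration takes no time and is no camera call; for the wrist camera it gives the pose at the moment of the call.
A pose or a line that the arm cannot do raises arm.Unreachable and nothing moves.
- arm.sign_off(): hands the job in, once; it reports no verdict.
Readings, each from a call of its own:
- arm.current_t(): time.
- arm.current_joint_positions(): joint angles.
- arm.current_dq(): joint speeds.
- arm.current_tau(): joint torques, N m.
- arm.current_ee_pos(): TCP position.
- arm.current_tool_rot(): TCP orientation.
- arm.current_force(): force on the tool from outside, world axes, zero at the start.
- arm.current_torque(): the same for the moment, N m.
- arm.current_width(): finger opening in m.
Only numpy, scipy, OpenCV 4.12 (cv2) and the standard library are available. Lean on these libraries where they do the work, as an engineer would, in place of code of your own. Each camera call takes 0.05 s, during which the arm holds its last target.

## Task

Make up the two kits from the parts on the bench. The blue tray gets the large pipe stub (red plug) and the nut, one in each of its two square pockets, and the bolt lying in its long pocket; the yellow tray gets the small pipe stub (green plug) in either square pocket and the paint marker lying in its long pocket. Stand the stubs upright, lay the nut flat, let everything lie down on the tray floor, and leave the angle piece and the white soapstone stick where they are.

Things in the scene. Friction and masses are not known exactly. Their poses are not given: they have to be found in the camera images.
- blue_tray: Blue painted sheet-metal kit tray, 164 x 164 mm outside, 16 mm high, fixed to the bench. Origin: centre of its underside; z up. Floor 4 mm thick (top of floor at z = +4 mm); walls and dividers 4 mm thick, tops at z = +16 mm. Three pockets: one long pocket, 76 mm (x) by 156 mm (y), centred at x = +40 mm, y = 0; and two square pockets, 76 x 76 mm, centred at x = -40 mm, y = +40 mm and x = -40 mm, y = -40 mm.
- yellow_tray: Yellow painted sheet-metal kit tray, 164 x 164 mm outside, 16 mm high, fixed to the bench. Origin: centre of its underside; z up. Floor 4 mm thick (top of floor at z = +4 mm); walls and dividers 4 mm thick, tops at z = +16 mm. Three pockets: one long pocket, 76 mm (x) by 156 mm (y), centred at x = +40 mm, y = 0; and two square pockets, 76 x 76 mm, centred at x = -40 mm, y = +40 mm and x = -40 mm, y = -40 mm.
- large_stub_mid (a point): The large pipe stub: grey-brown steel pipe standing on end, both ends closed by flush red plastic plugs (grip it round the outside), 48 mm outside diameter, 55 mm high, 0.16 kg. Point: its centre, half-way up, 27.5 mm above its foot; z along the pipe.
- small_stub_mid (a point): The small pipe stub: grey steel pipe standing on end, both ends closed by flush green plastic plugs (grip it round the outside), 42 mm outside diameter, 45 mm high, 0.12 kg. Point: its centre, half-way up, 22.5 mm above its foot; z along the pipe.
- hex_bolt_mid (a point): Steel hexagon bolt lying on the bench, 59 mm long along its y, 0.12 kg. Point: mid-length, 12 mm above its underside (z up). Round shank 16 mm thick from y = -29 to +18 mm; head 27 mm wide and 24 mm high from y = +18 to +30 mm. Centre of mass at about y = +5 mm; grip the shank across x.
- hex_nut_mid (a point): Steel hexagon nut lying flat, 13 mm high, 23 mm across flats (along its x), 27 mm across corners (along its y), 0.033 kg. Point: its centre, 6.5 mm above its underside; z up.
- marker_mid (a point): White paint marker with a blue band, lying on the bench, 132 mm long along its y, 16 mm wide (x) and 15 mm high; it does not roll; 0.024 kg. Point: its centre, 8 mm above its underside; z up.
- angle_piece_mid (a point): Bystander, not part of a kit: grey L-shaped piece of steel angle, 42 (x) x 55 (y) x 42 (z) mm; upright leg at its +x side. Point: half-way up, above the middle of its foot.
- chalk_stick_mid (a point): Bystander, not part of a kit: plain white soapstone stick lying on the bench, 125 mm long along its y, 12 mm wide, 8 mm high. Point: its centre.

How it is judged:
By the outcome, as a careful person would: the job done as asked, in the order asked, and still so for the second after the job is handed in, with the robot touching nothing.
It also fails if it takes over 104 s, if anything falls off the work surface, if the arm or the gripper's body presses on something with over 40 N, if the wrist force passes 120 N, or if a joint passes its speed limit or range.

## Working session

There is one attempt and no reset: what is moved stays moved. The work goes in short steps, each a Python script; the robot and the scene stay as the last script left them, time stands still between calls to the robot, and variables do not carry over. Pictures are saved under pics/ and viewed, and the job is handed in when it is done.

```bash
ls; mkdir -p pics; python3 - <<'E'
from rig import arm
import cv2, numpy as np
for n in ("side","top","wrist"):
    c=arm.get_calibration(n)
    im=arm.snapshot(n); cv2.imwrite(f"pics/{n}0.png",im[:,:,::-1])
    print(n,np.round(c["intrinsics"],1).tolist(),np.round(c["cam_to_world"],3).tolist())
print(arm.grip_depth,arm.current_t(),arm.current_width(),np.round(arm.current_tool_rot(),3).tolist())
E
```

```text
pics
side [[424.4, 0.0, 277.0], [0.0, 424.4, 206.2], [0.0, 0.0, 1.0]] [[0.971, -0.104, 0.217, 0.355], [-0.24, -0.495, 0.835, -0.914], [0.02, -0.863, -0.505, 0.512], [0.0, 0.0, 0.0, 1.0]]
top [[467.4, 0.0, 288.3], [0.0, 467.4, 202.8], [0.0, 0.0, 1.0]] [[-0.019, -0.983, 0.181, 0.391], [-1.0, 0.023, 0.021, -0.128], [-0.025, -0.181, -0.983, 0.92], [0.0, 0.0, 0.0, 1.0]]
wrist [[325.2, 0.0, 283.0], [0.0, 325.2, 206.9], [0.0, 0.0, 1.0]] [[0.342, -0.904, -0.257, 0.287], [-0.94, -0.329, -0.093, -0.561], [-0.001, 0.273, -0.962, 0.385], [0.0, 0.0, 0.0, 1.0]]
0.0188 0.15 0.0912823087969968 [[0.939, 0.343, -0.0], [0.343, -0.939, 0.001], [0.0, -0.001, -1.0]]
```

View pics/top0.png

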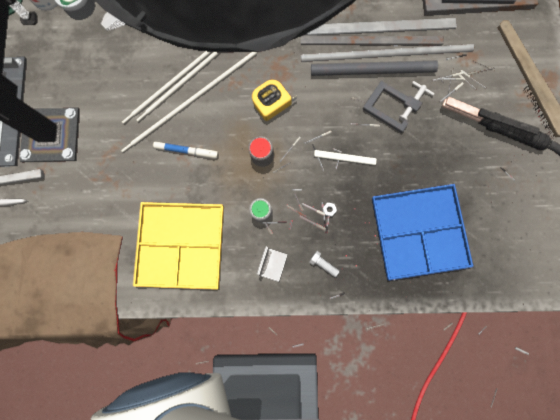

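View pics/side0.png

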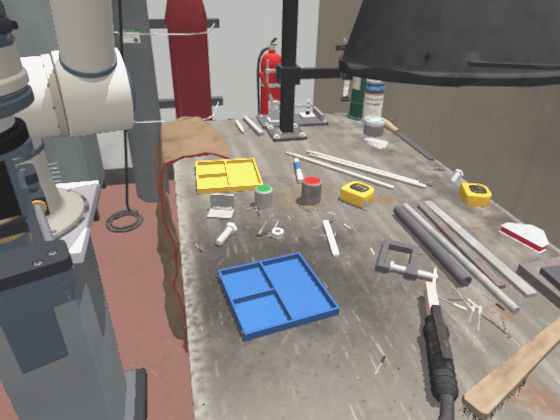

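View pics/wrist0.png

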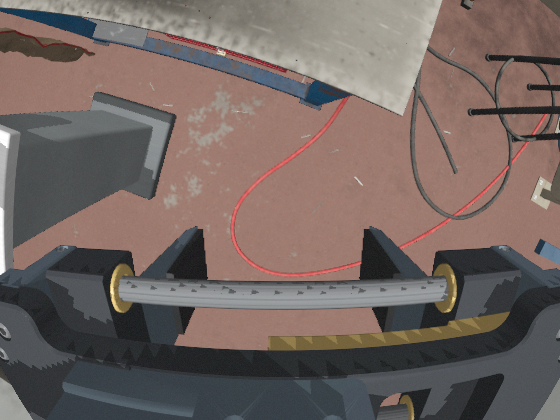

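The top view shows everything: red stub at (261,149), green stub at (261,209), nut (329,209), bolt (325,265), marker (185,150), stick (345,158), angle (272,263), yellow tray about (180,245), blue tray about (421,232). A black lamp hood hangs over the far side.

```bash
cat > h.py <<'E'
import numpy as np, cv2
def ray(c,uv):
    K=c["intrinsics"];T=c["cam_to_world"]
    d=np.array([(uv[0]-K[0,2])/K[0,0],(uv[1]-K[1,2])/K[1,1],1.]); return T[:3,3],T[:3,:3]@d
def onz(c,uv,z):
    o,d=ray(c,uv); return o+d*(z-o[2])/d[2]
def proj(c,p):
    T=np.linalg.inv(c["cam_to_world"]); q=T[:3,:3]@np.asarray(p)+T[:3,3]; q=c["intrinsics"]@q; return q[:2]/q[2]
E
python3 - <<'E'
from rig import arm
from h import *
np.set_printoptions(precision=4,suppress=True)
for n in("top","side"):
    im=cv2.imread(f"pics/{n}0.png"); c=arm.get_calibration(n)
    hsv=cv2.cvtColor(im,cv2.COLOR_BGR2HSV); H,S,V=cv2.split(hsv)
    ms={"blue":(H>100)&(H<125)&(S>150)&(V>70),"yel":(H>20)&(H<32)&(S>150)&(V>120),"red":((H<6)|(H>174))&(S>180)&(V>130),"green":(H>55)&(H<85)&(S>120)&(V>70)}
    Z={"blue":.016,"yel":.016,"red":.055,"green":.045}
    for k,m in ms.items():
        cs,_=cv2.findContours(m.astype(np.uint8),cv2.RETR_EXTERNAL,cv2.CHAIN_APPROX_NONE)
        for q in sorted(cs,key=cv2.contourArea)[::-1][:3]:
            if cv2.contourArea(q)<60: continue
            W=np.array([onz(c,p[0],Z[k])[:2] for p in q]).astype(np.float32)*1000
            r=cv2.minAreaRect(W); print(n,k,q[:,0].mean(0),np.array(r[0]),np.array(r[1]),r[2])
im=cv2.imread("pics/top0.png")
a=cv2.resize(im[180:300,220:380],None,fx=5,fy=5,interpolation=cv2.INTER_CUBIC);cv2.imwrite("pics/t1.png",a)
a=cv2.resize(im[120:240,140:300],None,fx=5,fy=5,interpolation=cv2.INTER_CUBIC);cv2.imwrite("pics/t2.png",a)
im=cv2.imread("pics/side0.png")
a=cv2.resize(im[150:260,190:345],None,fx=5,fy=5,interpolation=cv2.INTER_CUBIC);cv2.imwrite("pics/s1.png",a)
E
```

```text
top blue [421.3631 232.2646] [ 496.0312 -364.7159] [162.6707 163.459 ] 7.644843578338623
top blue [175.7778 147.9333] [675.1525 116.2627] [42.4432  9.9202] 78.80896759033203
top yel [168.6294 255.4601] [440.7263 109.1607] [157.2446  76.8662] 87.18379974365234
top yel [168.6594 211.6376] [522.1797 105.1957] [157.6059  75.3932] 88.68266296386719
top yel [270.2614 108.0909] [755.7202 -79.0849] [37.9819 76.1559] 1.6178412437438965
top green [259.65  208.475] [543.2053 -55.6456] [26.7046 27.099 ] 89.41094970703125
side blue [285.7891 288.0544] [ 496.2402 -369.0391] [162.5488 164.1829] 7.7065510749816895
side yel [472.0625 197.1875] [1056.452  -144.1164] [114.6175  70.7526] 50.03313064575195
side yel [356.6867 197.4699] [764.4518 -95.4549] [76.9695 75.9412] 65.5249252319336
side yel [226.     188.7833] [467.7194  14.0562] [ 25.4405 142.1929] 86.73242950439453
side red [268.9718  61.8028] [ 863.2055 1232.8313] [330.5445  93.5872] 75.75287628173828
side red [263.1579  99.9649] [694.5833 621.0404] [334.7862  22.7151] 77.96495056152344
```

View pics/t1.png

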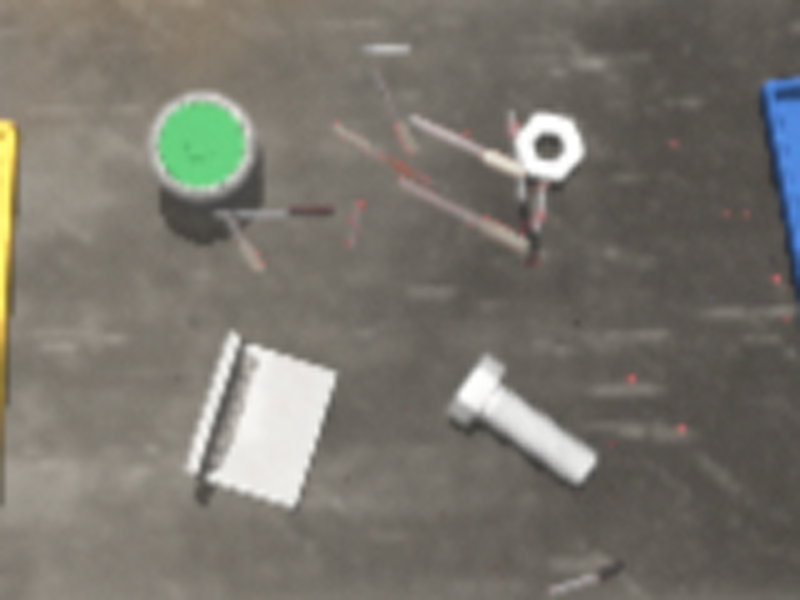

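View pics/t2.png

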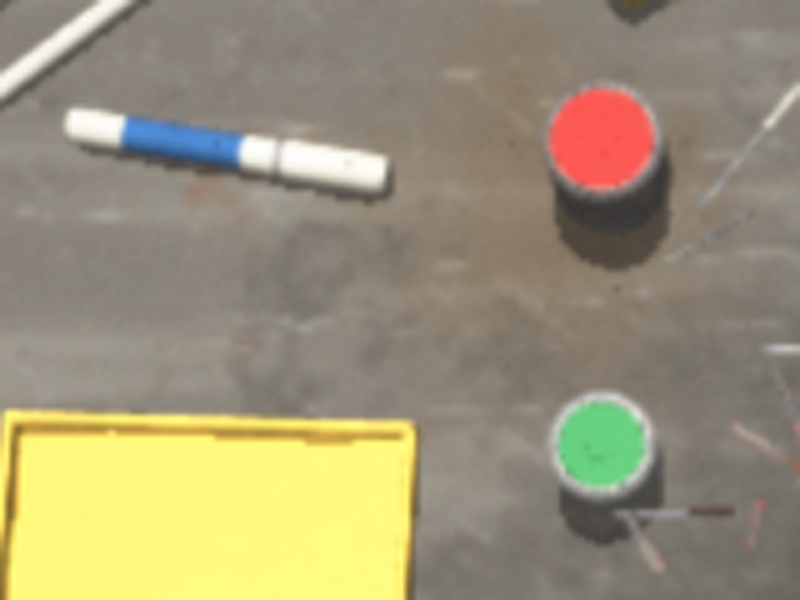

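View pics/s1.png

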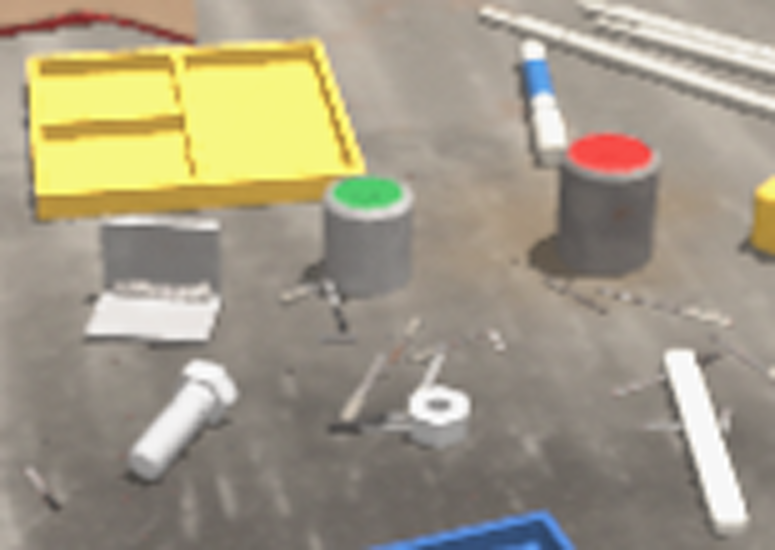

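```bash
python3 - <<'E'
from rig import arm
from h import *
np.set_printoptions(precision=4,suppress=True)
def cont(m):
    cs,_=cv2.findContours(m.astype(np.uint8),cv2.RETR_EXTERNAL,cv2.CHAIN_APPROX_NONE); return sorted(cs,key=cv2.contourArea)[::-1]
rois={"top":{"blue":(360,175,480,285),"yel":(125,195,230,295),"red":(240,130,280,172),"green":(245,195,275,225),"nut":(321,201,339,219),"bolt":(305,248,345,283),"marker":(148,135,222,165),"chalk":(308,145,380,168)},
"side":{"blue":(210,250,345,340),"yel":(190,155,268,198),"red":(295,170,330,190),"green":(250,182,275,195),"nut":(271,226,286,240),"bolt":(213,218,240,248),"marker":(290,155,306,186)}}
for n in rois:
    im=cv2.imread(f"pics/{n}0.png"); c=arm.get_calibration(n)
    hsv=cv2.cvtColor(im,cv2.COLOR_BGR2HSV).astype(int); H,S,V=cv2.split(hsv.astype(np.uint8))
    Z={"blue":.016,"yel":.016,"red":.055,"green":.045,"nut":.013,"bolt":.014,"marker":.008,"chalk":.004}
    for k,(a,b,e,f) in rois[n].items():
        m={"blue":(H>100)&(H<125)&(S>130),"yel":(H>15)&(H<36)&(S>90)&(V>90),"red":((H<8)|(H>172))&(S>110)&(V>130),"green":(H>45)&(H<85)&(S>80)}.get(k,(V>(165 if k!="marker" else 175))|((H>100)&(H<125)&(S>110)))
        r=np.zeros_like(m); r[b:f,a:e]=1
        q=cont(m&r)[0]
        W=np.array([onz(c,p[0],Z[k])[:2] for p in q]).astype(np.float32)*1000
        t=cv2.minAreaRect(W); x=cv2.boundingRect(q)
        print(n,k,q[:,0].mean(0),x,"rect",np.array(t[0]),np.array(t[1]),round(t[2],1))
    # lamp contours
ct,cs=arm.get_calibration("top"),arm.get_calibration("side")
o,d=ray(cs,(357,66))
for s in np.arange(.3,1.6,.1):
    p=o+d*s; print("lampL",p,proj(ct,p))
o,d=ray(cs,(460,80))
for s in np.arange(.3,1.4,.1):
    p=o+d*s; print("lampB",p,proj(ct,p))
E
```

```text
top blue [421.5427 232.0701] (372, 184, 101, 96) rect [ 496.0678 -364.9297] [164.4101 164.7194] 7.6
top yel [178.6126 245.4895] (133, 202, 91, 88) rect [479.8539 106.2973] [167.5951 166.3787] 86.8
top red [259.7818 147.2727] (250, 138, 21, 20) rect [660.0445 -56.816 ] [38.5238 38.0338] 26.1
top green [259.6136 208.4545] (252, 201, 17, 16) rect [542.2838 -55.622 ] [30.6121 28.9526] 88.7
top nut [327.8667 209.    ] (321, 203, 16, 13) rect [ 543.7615 -187.7507] [29.4195 23.9721] 88.2
top bolt [323.8571 263.7302] (311, 251, 28, 25) rect [ 433.7703 -175.3259] [57.8851 21.9771] 45.2
top marker [184.5956 148.9706] (153, 141, 65, 17) rect [675.4527 100.7007] [134.0661  14.8221] 79.6
top chalk [344.9924 156.8712] (314, 150, 63, 15) rect [ 651.4852 -224.9582] [126.7776  14.2233] 80.4
side blue [274.4702 295.5364] (218, 253, 121, 87) rect [ 496.6366 -373.1124] [165.9181 174.8644] 7.5
side yel [226.2486 175.4917] (195, 158, 68, 36) rect [480.8081  95.8711] [196.3764 166.7053] 86.9
side red [311.7143 180.1143] (304, 177, 16, 7) rect [661.8961 -56.2013] [31.6737 37.1492] 78.4
side green [263.     
[... 901 characters left out ...]
253 0.23  ] [ 22.1643 -27.134 ]
lampL [0.9636 0.4206 0.2083] [-22.4687 -39.3698]
lampL [1.007  0.516  0.1867] [-63.8128 -50.7039]
lampB [ 0.5551 -0.6503  0.4396] [793.3954 120.402 ]
lampB [ 0.6218 -0.5625  0.4156] [679.2977  73.8746]
lampB [ 0.6885 -0.4746  0.3915] [580.3279  33.5161]
lampB [ 0.7551 -0.3867  0.3675] [493.6644  -1.824 ]
lampB [ 0.8218 -0.2989  0.3435] [417.1462 -33.0271]
lampB [ 0.8885 -0.211   0.3195] [349.0903 -60.7793]
lampB [ 0.9551 -0.1231  0.2955] [288.1665 -85.6232]
lampB [ 1.0218 -0.0353  0.2715] [ 233.3094 -107.9931]
lampB [1.0885 0.0526 0.2475] [ 183.6559 -128.2411]
lampB [1.1551 0.1405 0.2234] [ 138.4991 -146.6554]
lampB [1.2218 0.2283 0.1994] [  97.2546 -163.4743]
```

Parts agree between the two views to a few mm. The lamp hood's rim seems to hang near x≈0.72, z≈0.33, close to where the wrist must go, so I'll measure it.

```bash
python3 - <<'E'
from h import *
t=cv2.imread("pics/top0.png")[0:70,80:400]; s=cv2.imread("pics/side0.png")[0:130,300:560]
f=lambda a,k:cv2.convertScaleAbs(cv2.resize(a,None,fx=k,fy=k,interpolation=cv2.INTER_CUBIC),alpha=2,beta=20)
cv2.imwrite("pics/lt.png",f(t,2.5)); cv2.imwrite("pics/ls.png",f(s,3))
E
```

```text
(no output)
```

View pics/lt.png

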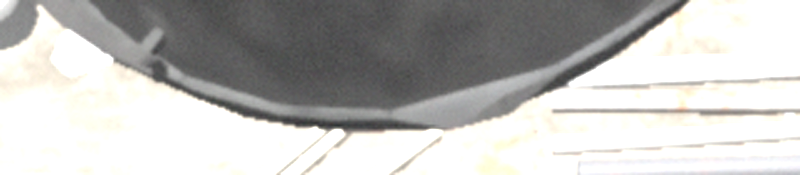

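View pics/ls.png

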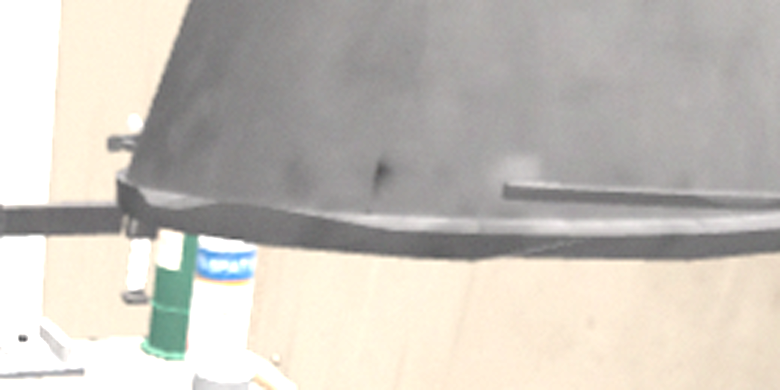

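The top crop shows the hood's rim lower edge through about (126,25), (220,52), (328,20). In the side crop it runs (340,67), (433,84), (533,86).

```bash
python3 - <<'E'
from rig import arm
from h import *
from scipy.optimize import least_squares
np.set_printoptions(precision=3,suppress=True)
ct,cs=arm.get_calibration("top"),arm.get_calibration("side")
T=[(126,25),(160,39),(188,48.4),(220,52),(256,51),(296,37),(328,20)]
S=[(340,67),(367,77),(400,81),(433,84),(460,86),(533,86)]
for z in np.arange(.15,.6,.05):
    A=np.array([onz(ct,p,z)[:2] for p in T]);B=np.array([onz(cs,p,z)[:2] for p in S])
    P=np.r_[A,B]
    f=lambda q:np.hypot(P[:,0]-q[0],P[:,1]-q[1])-q[2]
    r=least_squares(f,[.9,-.1,.25]); print(round(z,2),r.x,"near x",r.x[0]-r.x[2],"rms",np.sqrt(np.mean(r.fun**2)),A[3],B[0])
E
```

```text
0.15 [1.175 0.091 0.384] near x 0.7907427337046398 rms 0.08059720262272126 [0.81  0.005] [1.007 0.671]
0.2 [1.054 0.008 0.284] near x 0.7698901480847735 rms 0.0671366491778915 [ 0.782 -0.004] [0.917 0.451]
0.25 [ 0.923 -0.051  0.185] near x 0.7380635068431265 rms 0.060280560716660596 [ 0.755 -0.012] [0.827 0.232]
0.3 [0.952 0.005 0.219] near x 0.7334897476746989 rms 0.020797636983705774 [ 0.728 -0.021] [0.736 0.013]
0.35 [ 0.967 -0.125  0.293] near x 0.6748294753082915 rms 0.03178635730701169 [ 0.701 -0.03 ] [ 0.646 -0.206]
0.4 [ 1.692 -0.384  1.069] near x 0.6232280460704314 rms 0.04313083756099589 [ 0.674 -0.038] [ 0.556 -0.425]
0.45 [2329.198 -570.929 2397.497] near x -68.29929908925078 rms 0.02900225548370179 [ 0.646 -0.047] [ 0.466 -0.644]
0.5 [11574.507 -3528.78  12099.854] near x -525.3467449751588 rms 0.01709941924888893 [ 0.619 -0.056] [ 0.376 -0.863]
0.55 [ 9081.05  -3103.628  9596.176] near x -515.1262573881377 rms 0.021896681575198487 [ 0.592 -0.064] [ 0.286 -1.082]
```

```bash
cat >> h.py <<'E'
from rig import arm
D=np.pi/180
def rot(a,t=0.,az=None):
    """jaw direction a (deg), tilt t (deg) leaning the tool out along the horizontal normal to jaws nearest az"""
    y=np.array([np.cos(a*D),np.sin(a*D),0]); h=np.array([-y[1],y[0],0])
    if az is not None and h@[np.cos(az*D),np.sin(az*D),0]<0: h=-h
    z=np.cos(t*D)*np.array([0,0,-1.])+np.sin(t*D)*h
    return np.stack([np.cross(y,z),y,z],1)
def tcp(g,R): # grasp point -> TCP
    return np.asarray(g,float)+R[:,2]*arm.grip_depth
BL=(np.array([.496,-.366]),7.6); YE=(np.array([.480,.106]),-3.2)
def tray(T,x,y):
    c,s=np.cos(T[1]*D),np.sin(T[1]*D); return T[0]+[c*x-s*y,s*x+c*y]
E
python3 - <<'E'
from h import *
np.set_printoptions(precision=4,suppress=True)
ct,cs=arm.get_calibration("top"),arm.get_calibration("side")
print("nut",onz(ct,(329.2,208.9),.013))
def s1(x,y,k=5,u=190,v=150): return ((x+.5)/k-.5+u,(y+.5)/k-.5+v)
def t1(x,y): return s1(x,y,5,220,180)
print("nut side top", onz(cs,s1(439,405),.013))
for n,c,img,lo in (("top",ct,"top0",(320,262,345,283)),):
    im=cv2.imread(f"pics/{img}.png"); V=im.max(2); 
    m=np.zeros_like(V); a,b,e,f=lo; m[b:f,a:e]=(V[b:f,a:e]>165)
    q=np.argwhere(m)[:,::-1]
    W=np.array([onz(c,p,.014)[:2] for p in q]); vx,vy,x0,y0=cv2.fitLine(W.astype(np.float32)*1000,cv2.DIST_L2,0,.01,.01).ravel(); print(n,vx,vy,x0,y0,np.degrees(np.arctan2(vy,vx)))
print("top tip/head",onz(ct,t1(586,473),.012),onz(ct,t1(466,385),.012))
print("side tip/head", onz(cs,s1(147,462),.012),onz(cs,s1(213,380),.016))
o=.0
G={"red":((.661,-.0565,.045),rot(85,15,-5)),"green":((.5427,-.056,.035),rot(84,10,-6)),
"nut":((.544,-.188,.021),rot(-5.5)),"nutb":((.544,-.188,.021),rot(174.5)),"bolt":((.435,-.175,.022),rot(-40)),"boltb":((.435,-.175,.022),rot(140)),
"mark":((.6755,.1007,.021),rot(-10.4)),"markb":((.6755,.1007,.021),rot(169.6)),
"red>":((*tray(BL,-40e-3,-40e-3),.05),rot(49,15,-41)),"nut>":((*tray(BL,-.04,.04),.026),rot(7.6)),"nutb>":((*tray(BL,-.04,.04),.026),rot(187.6)),
"bolt>":((*tray(BL,.04,0),.027),rot(7.6)),"boltb>":((*tray(BL,.04,0),.027),rot(187.6)),
"green>":((*tray(YE,-.04,-.04),.04),rot(99,10,9)),"mark>":((*tray(YE,.04,0),.026),rot(-3.2)),"markb>":((*tray(YE,.04,0),.026),rot(176.8))}
for k,(g,R) in G.items():
    print(k,np.array(g),arm.solve_ik(tcp(g,R),R))
E
```

```text
nut [ 0.5439 -0.1891  0.013 ]
nut side top [ 0.5457 -0.1895  0.013 ]
top 0.57826245 0.8158508 428.97635 -185.05061 54.671574
top tip/head [ 0.4168 -0.1994  0.012 ] [ 0.4513 -0.1544  0.012 ]
side tip/head [ 0.4203 -0.2035  0.012 ] [ 0.4548 -0.1549  0.016 ]
red [ 0.661  -0.0565  0.045 ] [-10.86    36.9113  94.6688   2.7424  33.525  -97.9484]
green [ 0.5427 -0.056   0.035 ] [-12.9585  32.8699 107.2674   2.4146  29.9569 -98.9461]
nut [ 0.544 -0.188  0.021] [-25.0082  38.2099  94.361   -0.      47.4291 -19.5082]
nutb [ 0.544 -0.188  0.021] [-25.0082  38.2099  94.361   -0.      47.4291 160.4918]
bolt [ 0.435 -0.175  0.022] [-29.2175  33.0625 109.5864  -0.      37.3511  10.7825]
boltb [ 0.435 -0.175  0.022] [ -29.2175   33.0625  109.5864   -0.       37.3511 -169.2175]
mark [0.6755 0.1007 0.021 ] [ 3.4725 44.4024 77.7352 -0.     57.8624 13.8725]
markb [0.6755 0.1007 0.021 ] [   3.4725   44.4024   77.7352   -0.       57.8624 -166.1275]
red> [ 0.4616 -0.4109  0.05  ] [ -48.3057   34.0649  101.0375    3.7665   30.0676 -100.3202]
nut> [ 0.4511 -0.3316  0.026 ] [-42.4361  36.9404  96.505   -0.      46.5546 -50.0361]
nutb> [ 0.4511 -0.3316  0.026 ] [-42.4361  36.9404  96.505   -0.      46.5546 129.9639]
bolt> [ 0.5356 -0.3607  0.027 ] [-39.2521  41.6618  83.509   -0.      54.8292 -46.8521]
boltb> [ 0.5356 -0.3607  0.027 ] [-39.2521  41.6618  83.509   -0.      54.8292 133.1479]
green> [0.4378 0.0683 0.04  ] [  -0.1553   28.1266  121.1578    4.4425   20.8978 -103.1698]
mark> [0.5199 0.1038 0.026 ] [  4.8322  35.4421 100.7908  -0.      43.7671   8.0322]
markb> [0.5199 0.1038 0.026 ] [   4.8322   35.4421  100.7908   -0.       43.7671 -171.9678]
```

```bash
cat >> h.py <<'E'
def st(m=""):
    print(m,"t",round(arm.current_t(),1),"p",np.round(arm.current_ee_pos(),4),"w",round(arm.current_width()*1000,1),"F",np.round(arm.current_force(),1))
def snap(n,f):
    im=arm.snapshot(n); cv2.imwrite(f"pics/{f}.png",im[:,:,::-1]); return im
E
python3 - <<'E'
from h import *
R=rot(85,15,-5); p=tcp((.661,-.0565,.045),R)
arm.move_to(p+[-.11,.0,.09],R); st("pre")
arm.move_l(p+[-.06,0,.04],R,feed=.2); arm.move_l(p,R,feed=.12); st("at")
snap("wrist","w1"); snap("side","s2")
E
```

```text
pre t 2.4 p [ 0.5561 -0.0575  0.1169] w 91.1 F [-0.9 -0.6 -0.2]
at t 3.6 p [ 0.6653 -0.0569  0.0271] w 90.8 F [ 0.2  0.2 -0.8]
```

View pics/w1.png

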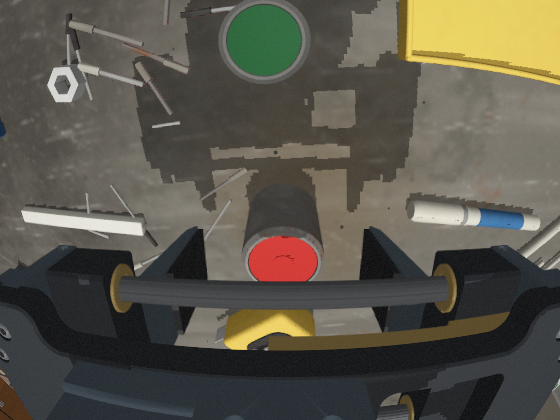

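View pics/s2.png

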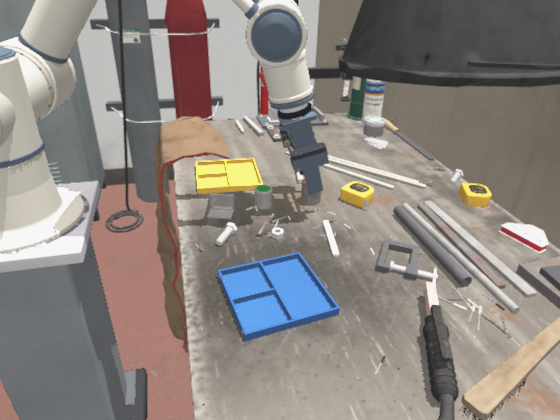

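The stub (centre u≈284) sits midway between the fingers (203 and 362), and the wrist is clear of the hood. Next I grip, carry and place it.

```bash
python3 - <<'E'
from h import *
R=rot(85,15,-5); p=tcp((.661,-.0565,.045),R)
arm.grip(0.0); st("grip")
arm.move_l(p+[-.015,0,.03],R,feed=.12); arm.move_l(p+[-.10,0,.09],R,feed=.25); st("lift")
g=tray(BL,-.04,-.04); R2=rot(49,15,-41); q=tcp((*g,.0505),R2)
arm.move_to(q+[0,0,.06],R2); st("above")
arm.move_l(q,R2,feed=.1); st("down")
snap("top","p1"); snap("wrist","p1w")
E
```

```text
grip t 4.5 p [ 0.6658 -0.057   0.0268] w 46.8 F [ 0.6 -1.4  0. ]
lift t 5.5 p [ 0.5661 -0.0571  0.1169] w 46.1 F [ 0.6  0.2 -2.1]
above t 6.9 p [ 0.4658 -0.4132  0.0922] w 46.7 F [ 0.   0.  -2.5]
down t 7.6 p [ 0.4656 -0.4139  0.0324] w 46.5 F [ 0.5  0.4 -1.5]
```

View pics/p1w.png

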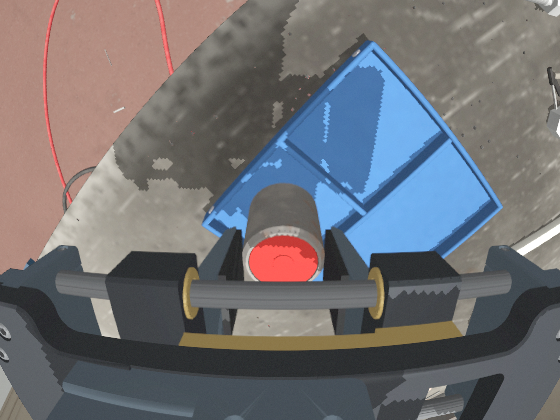

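The stub stands over its pocket as intended. Releasing it and going to the nut.

```bash
python3 - <<'E'
from h import *
arm.grip(.075); q=np.array(arm.current_ee_pos()); R=arm.current_tool_rot()
arm.move_l(q+[0,0,.09],R,feed=.2); st("up"); snap("top","p2")
R=rot(-5.5); p=np.array([.5445,-.1892,.004])
arm.move_to(p+[0,0,.08],R); snap("wrist","w2"); arm.grip(.05)
arm.move_l(p+[0,0,.025],R); st("near"); snap("wrist","w3")
E
```

```text
up t 8.9 p [ 0.4652 -0.414   0.1223] w 75.2 F [-0.8  0.4  0.4]
near t 11.4 p [ 0.5446 -0.1892  0.0292] w 50.0 F [0.4 0.5 0.3]
```

View pics/w3.png

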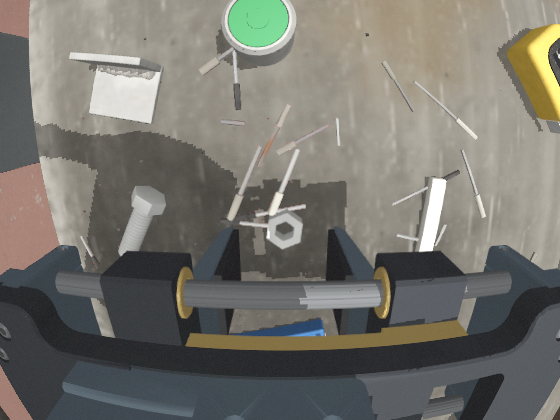

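View pics/p2.png

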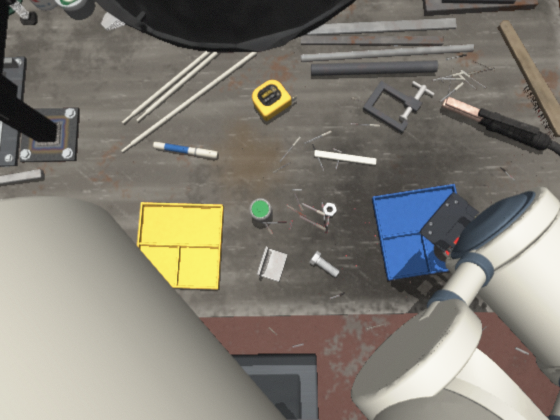

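The nut lies at (286,229), midway between the fingers. I'll cast its wrist ray as a check before closing.

```bash
cat >> h.py <<'E'
def wonz(uv,z,c=None):
    c=c or arm.get_calibration("wrist"); K=c["intrinsics"];T=c["cam_to_world"]
    v=np.array([uv[0]-K[0,2],uv[1]-K[1,2]]); r=np.hypot(*v); th=r/K[0,0]
    d=T[:3,:3]@np.array([*(v/r*np.sin(th)),np.cos(th)]); o=T[:3,3]; return o+d*(z-o[2])/d[2]
E
python3 - <<'E'
from h import *
np.set_printoptions(precision=4,suppress=True)
print("nut",wonz((286,228),.013),"green",wonz((258,20),.045))
for p in((244,0),(0,0)): pass
print("bolt head top, tip",wonz((149,192),.02),"shank",wonz((133,240),.016))
E
```

```text
nut [ 0.547  -0.1879  0.013 ] green [ 0.5438 -0.0563  0.045 ]
bolt head top, tip [ 0.4562 -0.1512  0.02  ] shank [ 0.4328 -0.1865  0.016 ]
```

```bash
python3 - <<'E'
from h import *
R=rot(-5.5); p=np.array([.5455,-.1888,.003])
arm.move_l(p,R,feed=.08); arm.grip(0.0); st("grip"); 
arm.move_l(p+[0,0,.09],R,feed=.2); st("lift"); snap("wrist","w4")
g=tray(BL,-.04,.04); R2=rot(7.6); q=np.array([*g,.0085])
arm.move_to(q+[0,0,.08],R2); arm.move_l(q,R2,feed=.1); st("down"); snap("wrist","w5")
E
```

```text
grip t 12.8 p [ 0.5455 -0.1888  0.003 ] w 0.3 F [-0.5  0.5  0.7]
lift t 13.4 p [ 0.5453 -0.1887  0.0928] w 0.3 F [ 0.2 -0.2  0.5]
down t 15.1 p [ 0.4514 -0.3318  0.0089] w 0.4 F [0.3 0.  0.1]
```

View pics/w5.png

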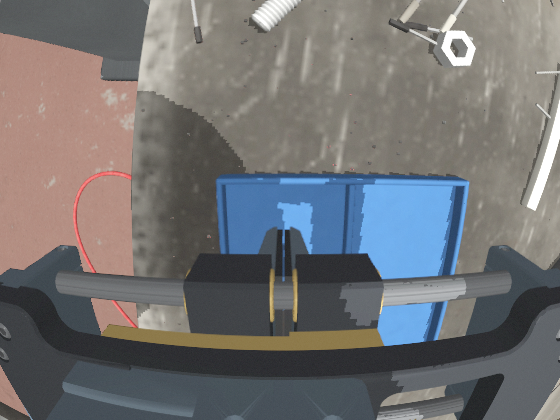

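The nut was missed: the width went to 0.3 mm and the jaws are empty. The nut shows at (456,48) in this view. I'll look where it is from the pictures.

```bash
python3 - <<'E'
from h import *
np.set_printoptions(precision=4,suppress=True)
print("nut",wonz((456,47),.013))
q=np.array(arm.current_ee_pos()); arm.move_l(q+[0,0,.08],feed=.25)
im=snap("top","p3"); cv2.imwrite("pics/p3c.png",cv2.resize(cv2.imread("pics/p3.png")[180:300,290:450],None,fx=5,fy=5,interpolation=cv2.INTER_CUBIC)); st()
im=snap("side","p3s"); cv2.imwrite("pics/p3sc.png",cv2.resize(cv2.imread("pics/p3s.png")[150:260,190:345],None,fx=5,fy=5,interpolation=cv2.INTER_CUBIC)); st()
E
```

```text
nut [ 0.5434 -0.1899  0.013 ]
 t 15.7 p [ 0.4513 -0.3318  0.0893] w 0.3 F [0.1 0.1 0. ]
 t 15.8 p [ 0.4511 -0.3316  0.0887] w 0.6 F [ 0.2  0.  -0.1]
```

View pics/p3c.png

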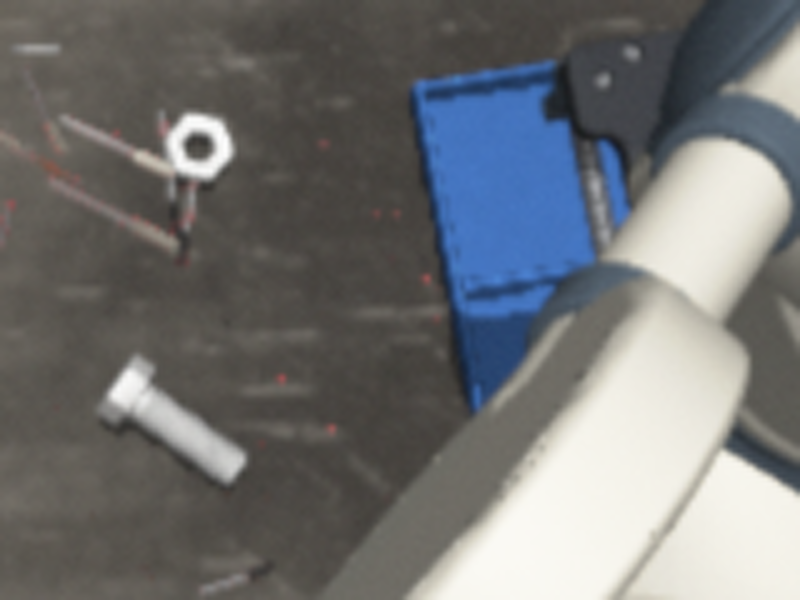

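View pics/w4.png

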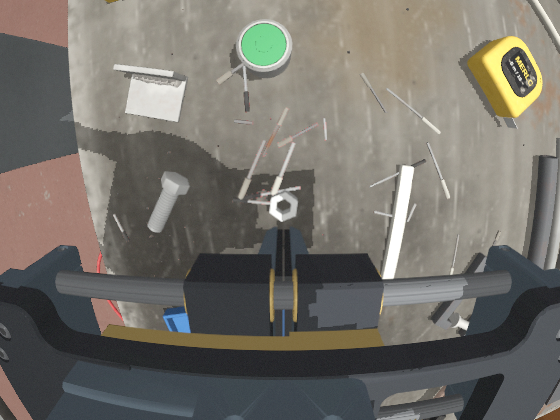

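View pics/p3sc.png

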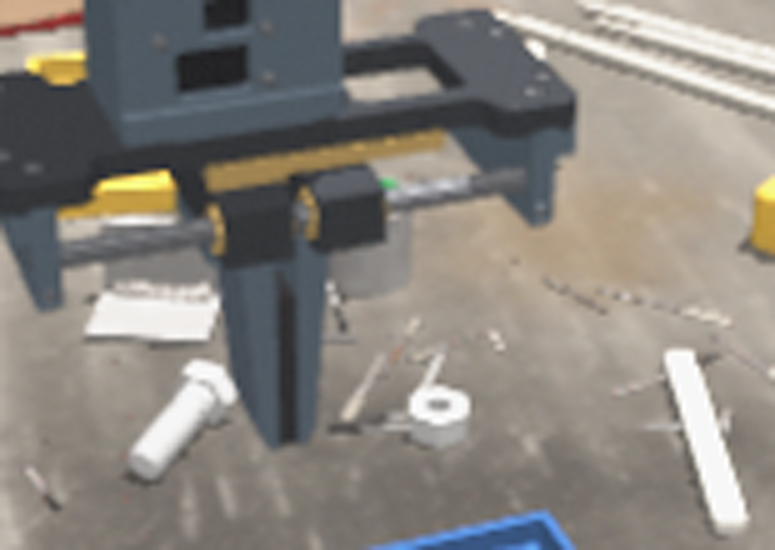

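The nut has not moved at all; the fingers closed without catching it. I'll go back lower, close part-way and look from the side.

```bash
python3 - <<'E'
from h import *
R=rot(-5.5); p=np.array([.5445,-.1892,.003])
arm.grip(.05); arm.move_to(p+[0,0,.06],R); arm.move_l(p,R,feed=.1); st("at")
def side(f): 
    snap("side",f); im=cv2.imread(f"pics/{f}.png")[190:260,230:330]; cv2.imwrite(f"pics/{f}c.png",cv2.resize(im,None,fx=7,fy=7,interpolation=cv2.INTER_CUBIC))
side("n1"); snap("wrist","n1w")
arm.grip(.027); st("27"); side("n2"); snap("wrist","n2w")
E
```

```text
at t 18.1 p [ 0.5447 -0.1896  0.0034] w 49.8 F [-0.2 -0.3  0.3]
27 t 18.8 p [ 0.5445 -0.1892  0.003 ] w 27.1 F [-0.2  0.5  0.3]
```

View pics/n1c.png

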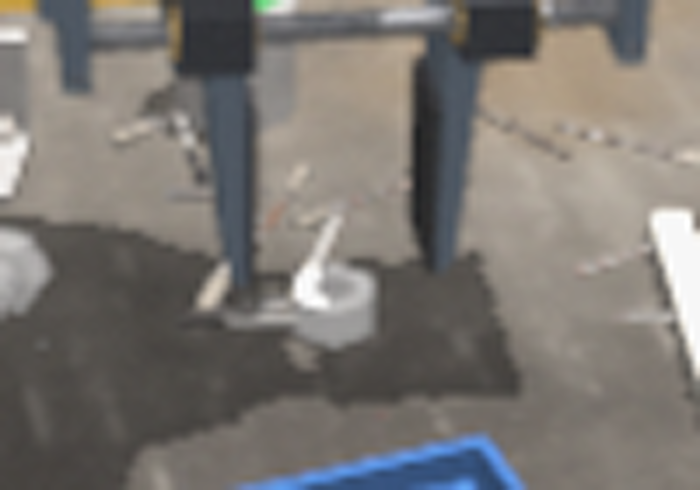

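View pics/n2w.png

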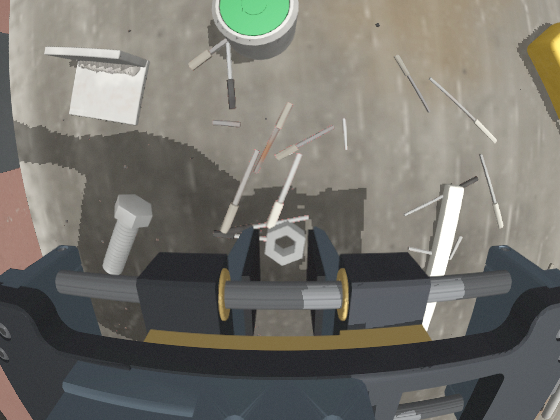

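View pics/n2c.png

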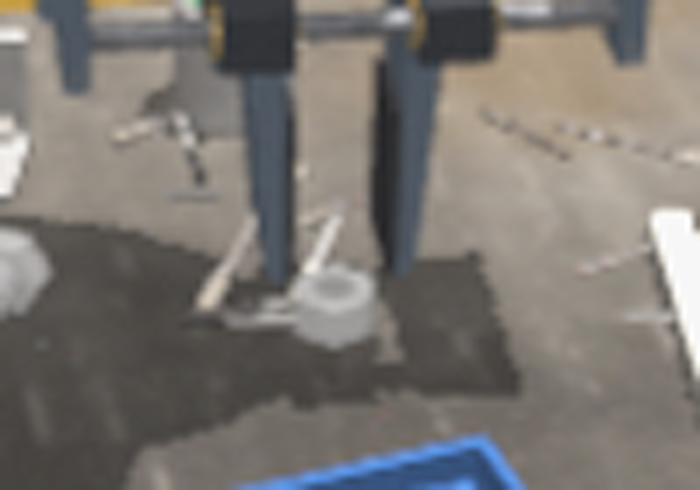

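The side view shows the fingertips (crop (280,283) and (402,275)) behind the nut rather than beside it. I'll cast those tips to see how far they are off from the reported TCP.

```bash
python3 - <<'E'
from h import *
np.set_printoptions(precision=4,suppress=True)
cs=arm.get_calibration("side")
s=lambda x,y:((x+.5)/7-.5+230,(y+.5)/7-.5+190)
for z in (.003,.013,.025):
    a=onz(cs,s(280,283),z);b=onz(cs,s(402,275),z);print(z,a,b,(a+b)/2,np.linalg.norm(a-b))
print(proj(cs,arm.current_ee_pos()), "nut base front",onz(cs,s(336,347),0), "nut top",onz(cs,s(338,290),.013))
o,d=ray(cs,[279.2,229.5]); p=np.array(arm.current_ee_pos())
print("z at which tips lie over x,y of nut", o+d*((-.1892-o[1])/d[1]))
E
python3 -c "
import cv2;im=cv2.imread('pics/n2.png');print(im.shape)"
```

```text
0.003 [ 0.5335 -0.1691  0.003 ] [ 0.5716 -0.1727  0.003 ] [ 0.5526 -0.1709  0.003 ] 0.038238577120051534
0.013 [ 0.53   -0.1838  0.013 ] [ 0.5673 -0.1873  0.013 ] [ 0.5487 -0.1855  0.013 ] 0.03748675149141474
0.025 [ 0.5258 -0.2013  0.025 ] [ 0.5622 -0.2048  0.025 ] [ 0.544  -0.2031  0.025 ] 0.03658456073705049
[276.7202 234.5049] nut base front [ 0.5432 -0.2021  0.    ] nut top [ 0.5463 -0.1912  0.013 ]
z at which tips lie over x,y of nut [ 0.5496 -0.1892  0.0151]
(420, 560, 3)
```

The fingertips appear about 12 mm higher than reported, above the nut's top, which explains why the nut never moved. I'll probe down gently on the bench with the force reading.

```bash
python3 - <<'E'
from h import *
R=rot(-5.5); arm.grip(.045)
z=.003
while z>-.014:
    z-=.001; arm.move_l([.5450,-.1892,z],R,feed=.05); f=arm.current_force(); print(round(z,4),np.round(f,1),round(arm.current_ee_pos()[2],4))
    if f[2]>4: break
st(); snap("side","n3"); snap("wrist","n3w"); im=cv2.imread("pics/n3.png")[190:260,230:330]; cv2.imwrite("pics/n3c.png",cv2.resize(im,None,fx=7,fy=7,interpolation=cv2.INTER_CUBIC))
E
```

```text
0.002 [-0.4  0.1  0.5] 0.0019
0.001 [ 0.1 -0.5  0.3] 0.0009
0.0 [ 0.3 -1.3 -0. ] -0.0001
-0.001 [ 0.1 -0.1  0.1] -0.0011
-0.002 [-0.4 -0.1 -0.1] -0.002
-0.003 [-0.3  0.4 -0.5] -0.0031
-0.004 [-0.3 -0.5  0. ] -0.0041
-0.005 [ 0.  -0.2 -0.3] -0.0051
-0.006 [-0.5 -0.8  0.2] -0.0061
-0.007 [-0.8 -0.6 -0.2] -0.0071
-0.008 [-0.4 -0.2 -0.2] -0.0081
-0.009 [ 0.1 -0.5 -0.1] -0.009
-0.01 [ 0.1  1.1 -0. ] -0.0101
-0.011 [-0.4  0.6 -0.3] -0.0111
-0.012 [-0.1 -0.2  0.5] -0.012
-0.013 [-0.5  0.7 -0.6] -0.0131
-0.014 [ 0.4  0.2 -0.1] -0.0141
 t 23.6 p [ 0.545  -0.1892 -0.0141] w 44.7 F [ 0.4  0.2 -0.1]
```

View pics/n3c.png

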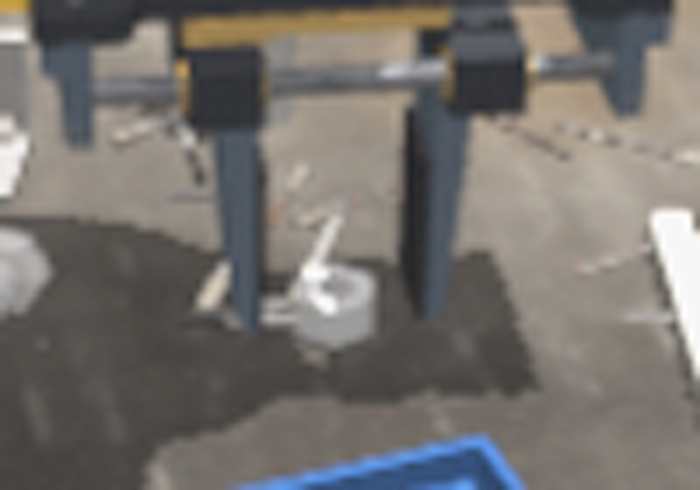

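No contact down to −14 mm reported, so the fingertips really are short of the stated TCP. Probing on.

```bash
python3 - <<'E'
from h import *
R=rot(-5.5)
z=-.014
while z>-.04:
    z-=.001; arm.move_l([.5450,-.1892,z],R,feed=.05); f=arm.current_force(); print(round(z,4),np.round(f,1),round(arm.current_ee_pos()[2],4))
    if f[2]>3: break
st()
E
```

```text
-0.015 [-0.5  0.2  0.3] -0.0151
-0.016 [-1.2  0.4  0.4] -0.0161
-0.017 [ 0.4  0.3 -0. ] -0.0171
-0.018 [ 0.2 -0.2  0.7] -0.0181
-0.019 [ 0.  -0.3  0.3] -0.0191
-0.02 [-0.1 -0.8  0.1] -0.02
-0.021 [0.5 0.1 0.8] -0.0211
-0.022 [-0.8  0.9  0.4] -0.022
-0.023 [-0.2  0.4  0.3] -0.0231
-0.024 [-2.9  0.6 10.4] -0.0235
 t 26.2 p [ 0.5451 -0.1892 -0.0235] w 45.0 F [-2.9  0.6 10.4]
```

Bench contact came at reported z = −0.0232: the real fingertips end 23 mm short of the reported TCP. I'll carry that offset from here on and grip the nut now.

```bash
cat >> h.py <<'E'
TIP=.0232
def tip(p,R): # commanded TCP for the real finger tip at p
    return np.asarray(p,float)+R[:,2]*TIP
E
python3 - <<'E'
from h import *
R=rot(-5.5); p=tip([.5450,-.1892,.0015],R)
arm.move_l(p,R,feed=.05); arm.grip(0.0); st("grip")
if arm.current_width()>.015:
    arm.move_l(p+[0,0,.06],R,feed=.2); st("lift"); snap("wrist","w6")
E
```

```text
grip t 26.9 p [ 0.5449 -0.1892 -0.0218] w 23.0 F [-0.6  0.6  0.1]
lift t 27.4 p [ 0.5453 -0.1893  0.0389] w 23.5 F [ 0.5 -0.5 -0.1]
```

View pics/w6.png

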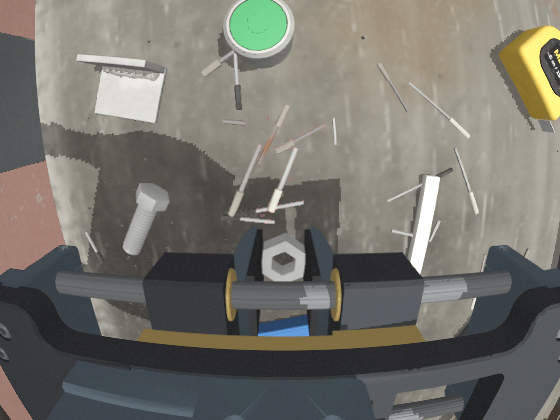

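The nut is held (23.0 mm, seen between the fingers at (284,258)). Placing it.

```bash
python3 - <<'E'
from h import *
g=tray(BL,-.04,.04); R=rot(7.6); q=tip([*g,.0065],R)
arm.move_to(q+[0,0,.06],R); arm.move_l(q,R,feed=.1); st("down"); arm.grip(.04); st("open")
arm.move_l(q+[0,0,.09],R,feed=.25); st("up"); snap("wrist","w7")
np.set_printoptions(precision=4,suppress=True)
E
```

```text
down t 28.9 p [ 0.4513 -0.3312 -0.0169] w 23.3 F [-0.9  0.1 -0.2]
open t 29.3 p [ 0.4511 -0.3317 -0.0166] w 39.8 F [ 0.7 -0.2  1. ]
up t 29.9 p [ 0.4513 -0.3318  0.0739] w 40.4 F [ 0.8  0.2 -0.8]
```

View pics/w7.png

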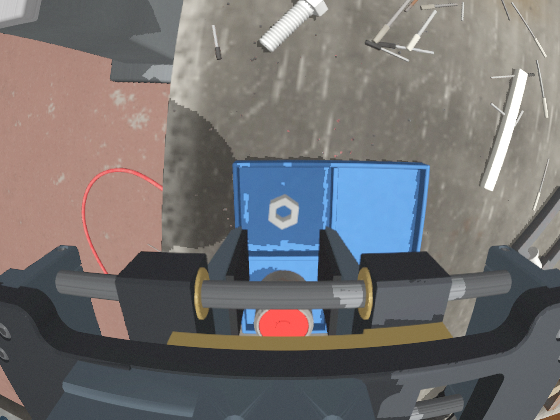

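The nut lies flat in its pocket at (284,212) and the red stub stands in the next at (284,322). Next is the bolt.

```bash
python3 - <<'E'
from h import *
np.set_printoptions(precision=4,suppress=True)
R=rot(-35); p=tip([.4360,-.1760,.0025],R)
arm.move_to(p+[0,0,.07],R); arm.grip(.05) ; st("hover"); snap("wrist","w8"); print(arm.get_calibration("wrist")["cam_to_world"].tolist())
E
```

```text
hover t 31.2 p [ 0.436  -0.1763  0.0493] w 49.8 F [-0.5  0.1  0.1]
[[0.818655955494145, -0.5525282024663838, -0.15657270519868208, 0.480054285881572], [-0.574283906967456, -0.7873337149748585, -0.22428467504954613, -0.11309913919240402], [0.0006486386981409693, 0.2735291698213432, -0.961863489547599, 0.2442225986251747], [0.0, 0.0, 0.0, 1.0]]
```

View pics/w8.png

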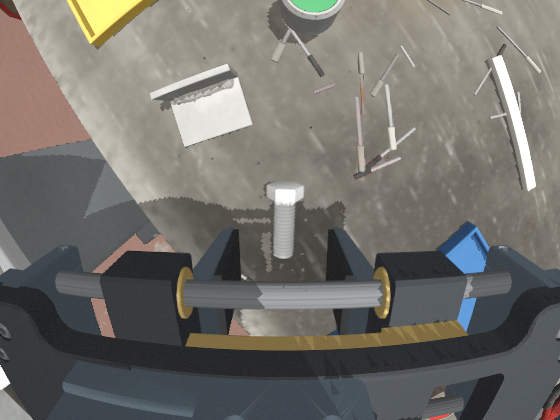

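The bolt lies straight along the jaws' gap, tip at (284,257), head at (285,190).

```bash
python3 - <<'E'
from h import *
np.set_printoptions(precision=4,suppress=True)
print("tip",wonz((284,256),.012),"head end top",wonz((285,183),.022))
E
```

```text
tip [ 0.42   -0.2004  0.012 ] head end top [ 0.455  -0.1515  0.022 ]
```

```bash
python3 - <<'E'
from h import *
R=rot(-35); p=tip([.4378,-.1752,.0025],R)
arm.move_l(p,R,feed=.1); arm.grip(0.0); st("grip")
if arm.current_width()>.01:
    arm.move_l(p+[0,0,.07],R,feed=.2); st("lift"); snap("wrist","w9")
    R=rot(7.6); q=tip([*tray(BL,.04,.03),.008],R)
    arm.move_to(q+[0,0,.07],R); arm.move_l(q,R,feed=.1); st("down"); snap("wrist","w10")
E
```

```text
grip t 32.8 p [ 0.4379 -0.1753 -0.0206] w 15.5 F [-1.1 -0.3  2.4]
lift t 33.3 p [ 0.4379 -0.1752  0.0494] w 15.5 F [-0.1  0.6 -2.3]
down t 35.1 p [ 0.5319 -0.331  -0.015 ] w 15.2 F [-0.1 -0.2 -1.2]
```

View pics/w10.png

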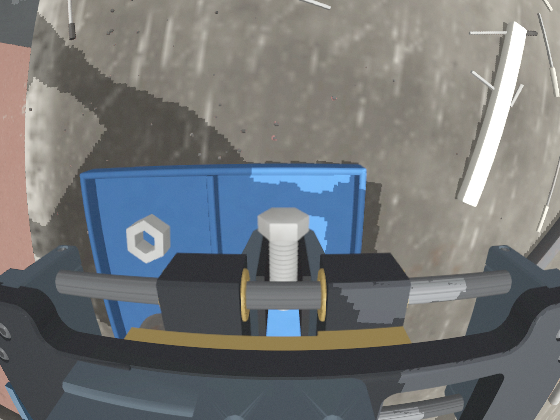

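The bolt is held over the long pocket. Releasing it and fetching the green stub.

```bash
python3 - <<'E'
from h import *
q=np.array(arm.current_ee_pos()); arm.grip(.04); st("open")
arm.move_l(q+[0,0,.09],feed=.25); snap("wrist","w11"); arm.grip(.09)
R=rot(84); p=tip([.5432,-.0562,.018],R)
arm.move_to(p+[0,0,.06],R); st("hover"); snap("wrist","w12")
E
```

```text
open t 35.7 p [ 0.5317 -0.331  -0.0152] w 39.9 F [-0.3 -0.1  0.2]
hover t 38.2 p [ 0.5437 -0.057   0.0549] w 89.9 F [0.5 0.8 0.3]
```

View pics/w11.png

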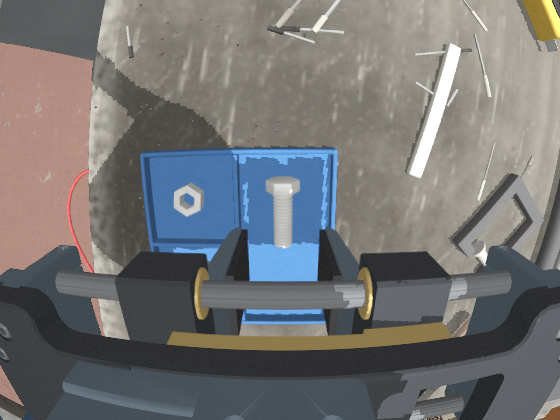

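View pics/w12.png

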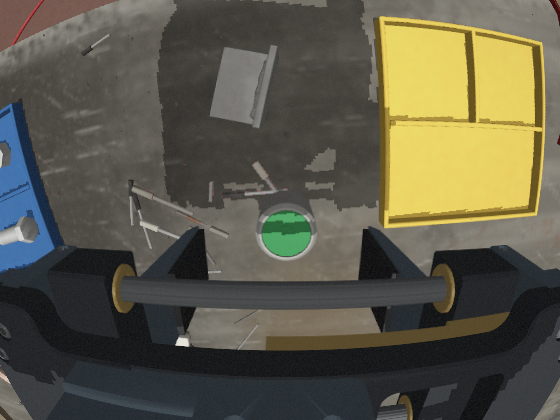

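The bolt lies in the long pocket (284,210), and the green stub (286,233) is centred between the fingers. Grip and place, with a check on the yellow tray's corners.

```bash
python3 - <<'E'
from h import *
np.set_printoptions(precision=4,suppress=True)
P=np.array([wonz(u,.016) for u in((382,17),(544,40),(536,216),(384,226))])[:,:2]; print(P,P.mean(0))
R=rot(84); p=tip([.5432,-.0562,.018],R)
arm.move_l(p,R,feed=.12); arm.grip(0.0); st("grip")
if arm.current_width()>.03:
    arm.move_l(p+[0,0,.07],R,feed=.2)
    R=rot(86.8); q=tip([*tray(YE,-.04,.04),.0235],R)
    arm.move_to(q+[0,0,.06],R); arm.move_l(q,R,feed=.1); st("down"); snap("wrist","w13")
E
```

```text
[[0.3964 0.0314]
 [0.4018 0.1958]
 [0.5679 0.1831]
 [0.5569 0.0208]] [0.4807 0.1078]
grip t 39.7 p [ 0.5432 -0.0562 -0.0052] w 41.7 F [0.4 0.9 1.4]
down t 41.8 p [0.4426 0.1478 0.0002] w 41.9 F [-0.5  0.1 -1.6]
```

View pics/w13.png

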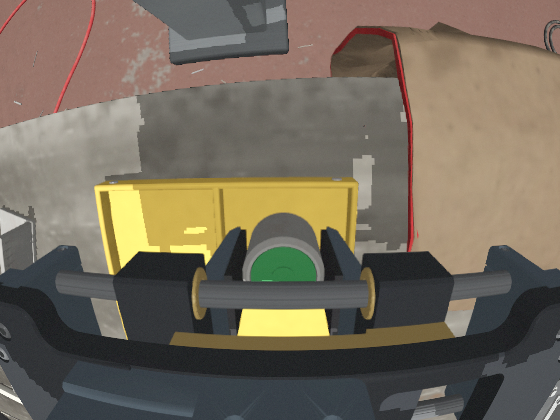

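Green stub is in its pocket. Release, then approach the marker from the near side, low, to keep off the hood.

```bash
python3 - <<'E'
from h import *
q=np.array(arm.current_ee_pos()); arm.grip(.065); st("open")
arm.move_l(q+[0,0,.08],feed=.25); snap("wrist","w14")
R=rot(-10.4); p=tip([.6782,.1155,.003],R)
arm.move_to(p+[-.08,0,.07],R); arm.grip(.05); arm.move_l(p+[0,0,.04],R,feed=.15); st("hover"); snap("wrist","w15"); snap("side","s15")
np.set_printoptions(precision=4,suppress=True)
E
```

```text
open t 42.4 p [4.423e-01 1.482e-01 3.000e-04] w 64.9 F [-0.3 -0.4  0.2]
hover t 45.6 p [0.6774 0.1155 0.0197] w 50.1 F [-0.1 -0.5  0. ]
```

View pics/w14.png

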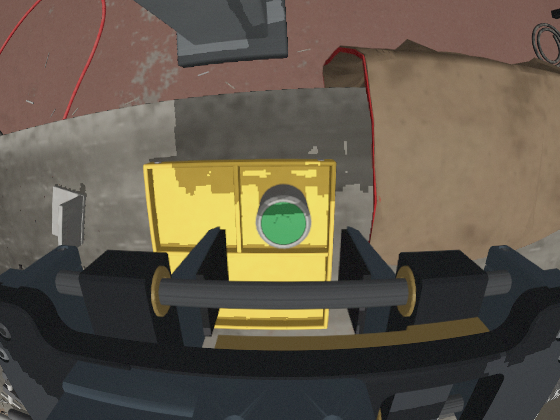

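View pics/w15.png

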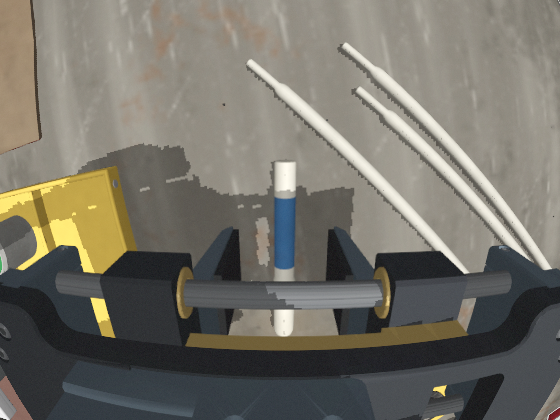

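View pics/s15.png

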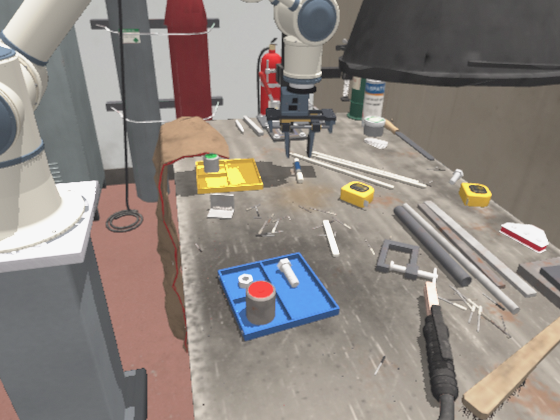

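The marker lies straight in the gap (u≈284), the hood and rods are clear, and the green stub stands in its pocket. Grip and place.

```bash
python3 - <<'E'
from h import *
R=rot(-10.4); p=tip([.6782,.1155,.003],R)
arm.move_l(p,R,feed=.08); arm.grip(0.0); st("grip")
if arm.current_width()>.01:
    arm.move_l(p+[0,0,.05],R,feed=.12); arm.move_l(p+[-.08,0,.08],R,feed=.2); st("lift")
    R=rot(-3.2); q=tip([*tray(YE,.04,.012),.0083],R)
    arm.move_l(q+[0,0,.06],R,feed=.15); arm.move_l(q,R,feed=.1); st("down"); snap("wrist","w16")
E
```

```text
grip t 47.0 p [ 0.6783  0.1155 -0.02  ] w 15.2 F [-0.4 -0.3  3.4]
lift t 48.1 p [0.5985 0.1155 0.0595] w 15.5 F [ 0.6  0.1 -0.4]
down t 49.5 p [ 0.5209  0.1157 -0.0151] w 15.2 F [ 0.4  0.9 -0.9]
```

View pics/w16.png

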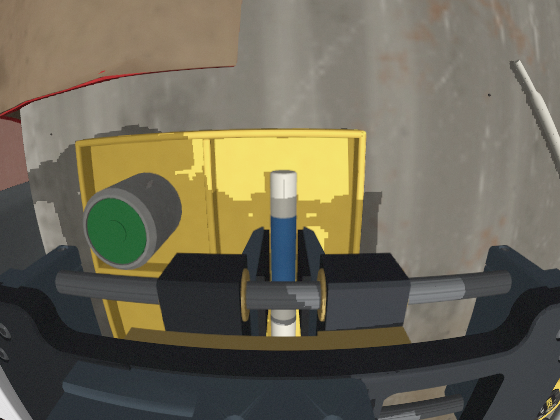

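```bash
python3 - <<'E'
from h import *
q=np.array(arm.current_ee_pos()); arm.grip(.04); st("open")
arm.move_l(q+[0,0,.10],feed=.2); snap("wrist","w17")
arm.move_joints([-75.43, 28.281, 77.091, 0, 74.628, -5.472]); st("home")
snap("top","f1"); snap("side","f1s")
cv2.imwrite("pics/f1sc.png",cv2.resize(cv2.imread("pics/f1s.png")[145:345,180:380],None,fx=3,fy=3,interpolation=cv2.INTER_CUBIC))
cv2.imwrite("pics/f1c.png",cv2.resize(cv2.imread("pics/f1.png")[130:300,120:480],None,fx=2.2,fy=2.2,interpolation=cv2.INTER_CUBIC))
E
```

```text
open t 50.1 p [ 0.5206  0.1157 -0.0149] w 39.9 F [ 0.5 -1.2 -1. ]
home t 53.6 p [ 0.2149 -0.5867  0.19  ] w 40.1 F [0.5 1.  0.1]
```

View pics/f1c.png

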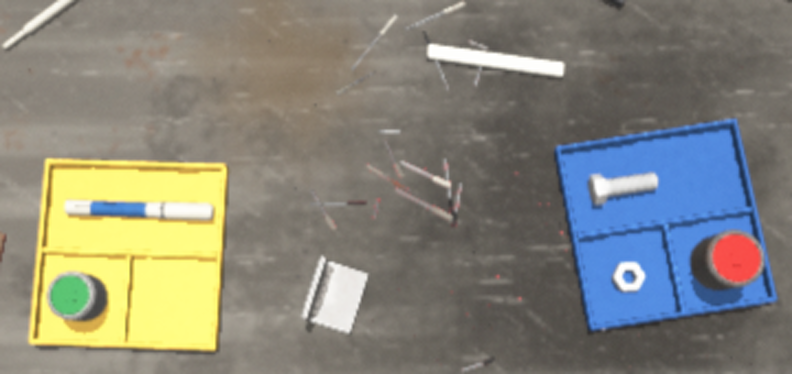

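View pics/f1sc.png

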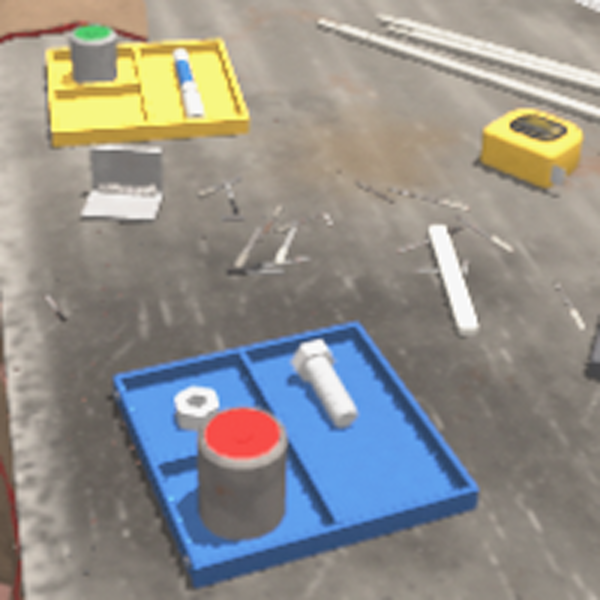

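Both pictures show all five parts in their pockets, with the stick and the angle piece where they were. A quick numeric check of the stubs and nut, then I hand in.

```bash
python3 - <<'E'
from h import *
np.set_printoptions(precision=4,suppress=True)
ct,cs=arm.get_calibration("top"),arm.get_calibration("side")
t=lambda x,y:((x+.5)/2.2-.5+120,(y+.5)/2.2-.5+130); s=lambda x,y:((x+.5)/3-.5+180,(y+.5)/3-.5+145)
def loc(T,p):
    d=p[:2]-T[0];c,q=np.cos(T[1]*D),np.sin(T[1]*D);return 1000*np.array([c*d[0]+q*d[1],-q*d[0]+c*d[1]])
for n,T,a,b,z in(("red",BL,t(735,258),s(243,434),.059),("green",YE,t(71,296),s(94,34),.049),("nut",BL,t(629,276),s(197,402),.017),("bolt head",BL,t(598,188),s(314,352),.020),("bolt tip",BL,t(655,184),s(346,415),.016)):
    print(n,loc(T,onz(ct,a,z)),loc(T,onz(cs,b,z)))
print("chalk",onz(ct,t(495,60),.004))
arm.sign_off(); 
E
```

```text
red [-41.1215 -39.5009] [-39.9174 -42.0155]
green [-41.5087  38.1368] [-37.5339  37.3139]
nut [-40.9332  40.0676] [-40.1104  38.7012]
bolt head [38.905  52.5238] [41.9394 55.7571]
bolt tip [35.1755  1.435 ] [38.9263 -1.4641]
chalk [ 0.6511 -0.2247  0.004 ]
the job is handed in; nothing more can be done
```

Both kits are made up and handed in at about 54 s of the 104 s allowed.

- **Blue tray:** the large red-plugged stub stands in one square pocket and the nut lies flat in the other. The bolt lies in the long pocket.
- **Yellow tray:** the small green-plugged stub stands in a square pocket and the paint marker lies in the long pocket.

**Last checks:**
- From the top and side pictures, both stubs and the nut are within about 3 mm of their pocket centres. The two views agree to about 4 mm for these parts and the bolt.
- The marker was checked by eye only and lies inside its pocket.
- The soapstone stick measured within 1 mm of its first position. The angle piece looks unmoved in the pictures; I did not measure it again.

**What went wrong:**
- The first nut grasp closed on nothing. A gentle probe touched the bench at about 10 N, with the reported tool position 23 mm below it, so the real fingertips end 23 mm short of what the robot reports. I corrected for this in every later grasp.
- The large stub had been gripped before I found this, so it was held about 23 mm higher than planned. It was lifted and set down without trouble.

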